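# Go and no-go height check of a casting under a bridge gauge

## Task

Check the height of the aluminium casting on the two-lane bridge gauge by sliding it nose first, flat on the lane floor, under the fixed bar: in one lane, which you must find, the bar has to stop it, so let it press gently but plainly against the bar for a moment, never forcing it. After that, slide it under the bar in the other lane until its nose is fully home against the end stop, and let go of it there. Leave the jar, the nut and the bush where they are.

Things in the scene. Friction and masses are not known exactly. Their poses are not given: they have to be found in the camera images.
- casting: aluminium casting, loose, 0.3 to 0.5 kg: body x = -50 to +40 mm, 36 mm wide (y), 30 mm high; flat-topped boss on it, 28 x 34 mm, up to 46 mm, its greatest height; the boss front is at x = +22 mm, give or take 12 mm (castings vary); dark round nose, 23 mm diameter, axis at z = 16, tip at x = +50. Origin: centre of the underside; x to the nose, z up. Grip the low rear (x = -50 to -18 mm), 36 mm across y
- gauge: two-lane bridge gauge, steel, fixed. Origin: on the bench, mid-gauge, straight below the bar's centre line; x runs along the lanes from the open front to the end stop, z up. Lane centre lines at y = +62 and -62 mm, floors from x = -125 to +41 mm. Posts at y = -124, 0, +124 mm, 14 mm wide (y), x = -11 to +11; behind them 16 mm high ribs to the stop. Nothing stands beside the lanes before the posts
- gauge_bar (a point): centre of the underside of the bridge bar, 54.5 mm above the bench. The bar lies along y over both lanes, 10 mm wide (x), its top 63.5 mm and screw heads 67 mm above the bench. A casting stopped by it has its origin at gauge x = -27 mm, give or take 12 mm, as the boss sits
- gauge_stop (a point): middle of the upper edge of the end stop's front face, gauge x = +42 mm, 34 mm above the bench; the stop runs across both lanes. A casting with its nose home on it has its origin at gauge x = -8 mm, its boss under the bar
- plate_a: floor plate of one of the two lanes, ground steel, 165 x 106 mm, fixed, axes as the gauge's. Origin: centre of its underside on the bench, gauge x = -42 mm and y = +62 or -62 mm; its side changes. One of the two plates is 6 mm and the other 11 mm thick; you are not told which: try it with the casting
- plate_b: floor plate of one of the two lanes, ground steel, 165 x 106 mm, fixed, axes as the gauge's. Origin: centre of its underside on the bench, gauge x = -42 mm and y = +62 or -62 mm; its side changes. One of the two plates is 6 mm and the other 11 mm thick; you are not told which: try it with the casting
- fluid_jar: small brown jar with black lid, 46 mm diameter, 71 mm high, loose bystander; origin centre of its underside
- nozzle_nut: steel nozzle nut standing, 27 mm across, 26 mm high, loose bystander; origin centre of its underside
- bush: steel bush standing, 22 mm diameter, 34 mm high, loose bystander; origin centre of its underside
There are look-alikes about, which are no part of the job. Leave any orange, purple or yellow look-alike of the casting alone.

How it is judged:
By the outcome, as a careful person would: the job done as asked, in the order asked, and still so for the second after the job is handed in, with the robot touching nothing.
It also fails if it takes over 72 s, if anything falls off the work surface, if the arm or the gripper's body presses on something with over 40 N, if the wrist force passes 120 N, or if a joint passes its speed limit or range.

## Robot

A 6-joint arm with a two-finger parallel gripper is mounted at the origin on a cart in front of the work surface, level with it; the furniture and walls round the work are solid. World frame = base frame: x ahead of the robot, y to its left, z up, the work surface at z = 0. Lengths are in m, angles in rad, forces in N, time in s.
With the tool pointing down it reaches from about 0.325 to 0.775 m from the base axis. Payload 5.5 kg.
Tool frame: the origin (TCP) lies midway between the tips of the shut fingers; the grasp point (between the pads) lies 19 mm behind it; z points along the fingers, x is the direction in which the jaws open and shut, and the axes are right-handed (so a half turn about z gives the same grasp; the last joint's range is limited). The gripper opens to 85 mm and grips with 20 to 120 N. Pads are 22 mm wide; open, the fingers measure 114 mm over their backs; the gripper's body (76 mm by 85 mm) begins 54 mm behind the grasp point. The pads swing forward as they close: fully open they stand 13 mm farther back than shut.
Start: joints at [-0.057, 0.091, 1.231, -0, 1.82, -0.057], TCP at [0.6, -0, 0.231] pointing down, gripper open.
Joint ranges: [-2.87, 2.87], [-0.86, 2.18], [0.17, 2.46], [-1.51, 4.65], [0.06, 2.69], [-2.65, 2.65]. Speed limits (rad/s): [2.57, 2.57, 3.01, 3.14, 3.14, 3.14].

## Interface

Orientations are given as a 3x3 rotation matrix whose columns are the frame's x, y, z axes.
In Python, from plant import observe, viewer, hand_in, nets gives the robot as it stands.
- The arm moves only by the tool step_arm, never from a script. Its argument "increments" is a list of rows, each an object with "claw": the opening, from -1 (shut) to 1 (fully open); "xyz": the shift along the tool's x, y, z in m, a list of three; "rotation": the turn, a rotation vector about the tool's x, y, z in degrees, a list of three. A call has 1 to 20 rows; each row is the pose to reach, as a shift and turn from the pose commanded when the call began, along the tool's axes at that moment; what a row does not reach only later rows make up. A row lasts 1/8 s, in which the tool goes at most 62.5 mm and 10.7 degrees, less where a joint would pass 70% of its speed; a pose out of reach is approached as far as the arm can. A call with a gripper value outside its range is refused whole. The fingers move at their own pace and stop on an object; "grip_force" is the grip in N (left out, the last holds). Time passes only in rows, so rows that repeat a pose let the fingers close. It gives the time, the measured TCP pose, the force and the opening at its end, in the units of the state.
- observe(): the state, without advancing time (a new reading comes with each control period).
- viewer.read_camera(name): name is "scene" or "side" or "wrist"; returns a dict with "frame" (420x560x3 uint8, blue, green, red), "depth" (420x560 float32, m along the optical axis (not along the pixel's ray), 0 where there is no reading), "fx", "fy", "cx", "cy" (pixels), "position" and "rotation" of the camera in the world; the wrist camera has in their place "tool_from_camera" (4x4, takes a point from camera to tool coordinates, whose origin is the TCP and whose axes are the tool frame's). Camera axes: x right, y up, looking along -z (the intrinsics and any distortion apply to the point x, -y, -z); pixel columns grow to the right and rows downward; lengths in m; the calibration is good to about 2 mm. A picture is of the moment at which its call begins: read the wrist's pose just before it.
- hand_in(): hands the job in, once; it reports no verdict.
Trained networks look in a picture, given as the dict that the camera call returned (one of the last four; its "shot" number tells which), for a name from the list of things; names that differ only in an ending like _2 or _b are one class to them, and where a whole thing is asked for, a point or a joint stands for the part that bears it (a point fixed in the world has none). Each returns a list of dicts, best first, with "p" (0 to 1); they miss things now and then, are a little off and sometimes report something else, mostly with a low value. They report only what shows in the picture. A call takes as long as a camera call. They do not tell look-alikes from the thing itself.
- nets.look_for(picture, label): "location" ([x, y, z] in m, in world coordinates, good to about 4 mm: the middle of the surface that is visible of it).
- nets.regions_of(picture, label): "region" (420x560 bool, what is visible of it).
The state is a dict: "time_s": time; "joints": joint angles; "dq": joint speeds; "effort": joint torques, N m; "tcp_pos": TCP position; "eef_rot": TCP orientation; "wrist_force": force on the tool from outside, world axes, zero at the start; "torque": the same for the moment, N m; "gripper_width": finger opening in m.
Only numpy, scipy, OpenCV 4.12 (cv2) and the standard library are available. Lean on these libraries where they do the work, as an engineer would, in place of code of your own. Each camera call takes 0.05 s, during which the arm holds its last target. There are 200 camera calls.

## Working session

There is one attempt and no reset: what is moved stays moved. The work goes in short steps, Python scripts to look and compute and a tool call to move; the robot and the scene stay as the last step left them, time stands still between calls to the robot, and variables do not carry over. Pictures are saved under pics/ and viewed, about 8 in all and at most 12, crops included, and the job is handed in when it is done.

Besides the shell and the picture viewer there is one more tool, called after "Request:" by a JSON object that holds its "api" and its "payload", one argument or row to a line. step_arm: Moves the arm, as the interface text tells. Its arguments: {"type":"object","properties":{"increments":{"type":"array"},"grip_force":{"type":"number"}},"required":["increments"]}

```bash
mkdir -p pics; ls
cat > h.py <<'E'
import numpy as np, cv2
from plant import observe, viewer, hand_in, nets
def shot(name):
    s=observe(); p=viewer.read_camera(name)
    if name=="wrist":
        T=np.eye(4);T[:3,:3]=np.array(s["eef_rot"]);T[:3,3]=s["tcp_pos"]
        M=T@np.array(p["tool_from_camera"]); p["position"]=M[:3,3]; p["rotation"]=M[:3,:3]
    return p
def cloud(p):
    d=p["depth"]; v,u=np.mgrid[0:d.shape[0],0:d.shape[1]]
    P=np.stack([(u-p["cx"])/p["fx"]*d,-(v-p["cy"])/p["fy"]*d,-d],-1)
    return P@np.array(p["rotation"]).T+np.array(p["position"])
E
python3 - <<'E'
from h import *
for n in ["scene","side"]:
    p=shot(n); cv2.imwrite(f"pics/{n}0.png",p["frame"])
    print(n,[k for k in p], np.round(p["position"],3))
    C=cloud(p)
    for l in ["casting","gauge","gauge_bar","gauge_stop","plate_a","fluid_jar","nozzle_nut","bush"]:
        print(l,[(np.round(r["location"],3).tolist(),round(r["p"],2)) for r in nets.look_for(p,l)][:4])
a=cv2.imread("pics/scene0.png");b=cv2.imread("pics/side0.png")
s=observe();print(s["time_s"],s["eef_rot"])
E
```

```text
pics
scene ['frame', 'depth', 'fx', 'fy', 'cx', 'cy', 'position', 'rotation', 'shot'] [0.079 0.821 0.628]
casting [([0.777, 0.143, 0.024], 0.9), ([0.559, -0.104, 0.028], 0.82), ([0.494, -0.366, 0.028], 0.78), ([0.466, -0.211, 0.025], 0.71)]
gauge [([0.629, 0.164, 0.034], 0.87)]
gauge_bar [([0.625, 0.166, 0.036], 0.59)]
gauge_stop [([0.63, 0.16, 0.033], 0.94)]
plate_a [([0.552, 0.193, 0.014], 0.92), ([0.565, 0.064, 0.008], 0.85), ([0.407, 0.347, 0.02], 0.47)]
fluid_jar [([0.66, -0.191, 0.045], 0.73)]
nozzle_nut []
bush [([0.473, 0.352, 0.027], 0.75)]
side ['frame', 'depth', 'fx', 'fy', 'cx', 'cy', 'position', 'rotation', 'shot'] [ 0.612 -1.477  0.825]
casting [([0.577, -0.136, 0.029], 0.91), ([0.501, -0.4, 0.029], 0.85), ([0.465, -0.234, 0.031], 0.59)]
gauge [([0.641, 0.096, 0.029], 0.66)]
gauge_bar [([0.634, 0.097, 0.033], 0.86)]
gauge_stop [([0.64, 0.092, 0.033], 0.87), ([0.551, 0.181, 0.01], 0.24)]
plate_a [([0.566, 0.062, 0.004], 0.67), ([0.552, 0.183, 0.009], 0.66)]
fluid_jar [([0.665, -0.23, 0.061], 0.88)]
nozzle_nut []
bush [([0.479, 0.33, 0.018], 0.48)]
0.9 [[ 1.00000000e+00 -1.14068305e-05  2.14525399e-05]
 [-1.14065610e-05 -1.00000000e+00 -1.25648924e-05]
 [ 2.14526833e-05  1.25646477e-05 -1.00000000e+00]]
```

View pics/scene0.png

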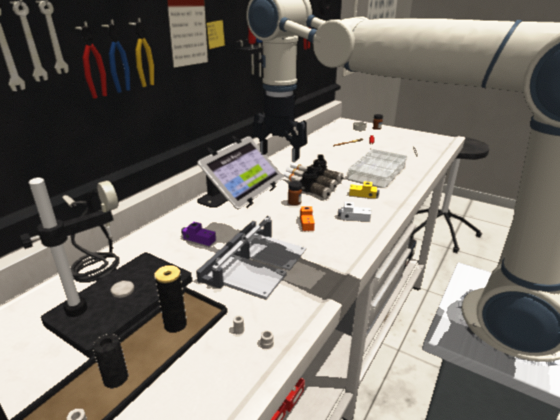

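View pics/side0.png

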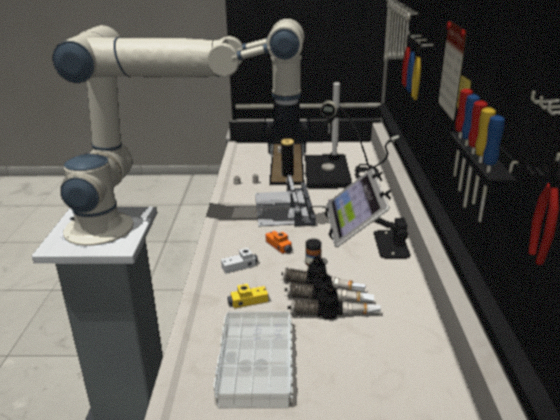

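The silver casting is at about pixel (354,212) in the scene view and (238,262) in the side view, near world (0.466,-0.22). The gauge is near (0.63,0.13), with its lanes roughly along world x. The orange, yellow and purple look-alikes stand apart. I'll look closer with the wrist camera, gauge first.

Request:
{"api": "step_arm", "payload": {
  "increments": [
    {"claw": 1, "xyz": [-0.02, -0.04, -0.02], "rotation": [0, 0, 0]},
    {"claw": 1, "xyz": [-0.05, -0.08, -0.05], "rotation": [0, 0, 0]},
    {"claw": 1, "xyz": [-0.08, -0.12, -0.08], "rotation": [0, 0, 0]},
    {"claw": 1, "xyz": [-0.08, -0.13, -0.08], "rotation": [0, 0, 0]},
    {"claw": 1, "xyz": [-0.08, -0.13, -0.08], "rotation": [0, 0, 0]},
    {"claw": 1, "xyz": [-0.08, -0.13, -0.08], "rotation": [0, 0, 0]}
  ]
}}

```text
time_s: 1.65
tcp_pos: [0.5204, 0.1291, 0.3094]
eef_rot: [[1.0, -0.001, -0.003], [-0.001, -1.0, -0.001], [-0.003, 0.001, -1.0]]
wrist_force: [0.1, -0.5, 0.6]
gripper_width: 0.0854
```

Run:
```python
from h import *
p=shot("wrist"); cv2.imwrite("pics/w1.png",p["frame"]); np.savez("w1.npz",C=cloud(p),f=p["frame"])
print(np.round(p["position"],3),np.round(p["rotation"],2).tolist())
for l in ["gauge","gauge_bar","gauge_stop","plate_a"]:
    print(l,[(np.round(r["location"],4).tolist(),round(r["p"],2)) for r in nets.look_for(p,l)][:4])
C=cloud(p)
for v in range(20,420,40): print([tuple((C[v,u]*1000).astype(int)) for u in range(40,560,80)])
```

```text
[0.521 0.204 0.452] [[1.0, 0.0, 0.0], [-0.0, 0.95, 0.3], [-0.0, -0.3, 0.95]]
gauge [([0.6539, 0.1462, 0.0346], 0.79)]
gauge_bar [([0.6482, 0.1405, 0.0319], 0.7)]
gauge_stop [([0.6565, 0.1432, 0.0359], 0.94)]
plate_a [([0.5627, 0.1907, 0.0129], 0.97), ([0.5747, 0.0667, 0.0084], 0.97)]
[(np.int64(-455), np.int64(560), np.int64(-883)), (np.int64(-130), np.int64(559), np.int64(-881)), (np.int64(409), np.int64(324), np.int64(0)), (np.int64(518), np.int64(324), np.int64(0)), (np.int64(627), np.int64(323), np.int64(2)), (np.int64(723), np.int64(316), np.int64(27)), (np.int64(824), np.int64(315), np.int64(30))]
[(np.int64(-489), np.int64(413), np.int64(-879)), (np.int64(-153), np.int64(412), np.int64(-879)), (np.int64(405), np.int64(274), np.int64(0)), (np.int64(518), np.int64(274), np.int64(0)), (np.int64(631), np.int64(274), np.int64(0)), (np.int64(745), np.int64(274), np.int64(0)), (np.int64(857), np.int64(274), np.int64(0))]
[(np.int64(-527), np.int64(255), np.int64(-878)), (np.int64(-181), np.int64(254), np.int64(-882)), (np.int64(400), np.int64(221), np.int64(-1)), (np.int64(518), np.i
[... 1726 characters left out ...]
(811), np.int64(-14), np.int64(149))]
[(np.int64(448), np.int64(139), np.int64(381)), (np.int64(467), np.int64(132), np.int64(373)), (np.int64(365), np.int64(-209), np.int64(4)), (np.int64(517), np.int64(-213), np.int64(0)), (np.int64(662), np.int64(-188), np.int64(25)), (np.int64(572), np.int64(132), np.int64(374)), (np.int64(590), np.int64(140), np.int64(382))]
[(np.int64(461), np.int64(141), np.int64(396)), (np.int64(-443), np.int64(-1322), np.int64(-881)), (np.int64(502), np.int64(147), np.int64(401)), (np.int64(520), np.int64(139), np.int64(395)), (np.int64(538), np.int64(147), np.int64(401)), (np.int64(764), np.int64(-190), np.int64(106)), (np.int64(579), np.int64(141), np.int64(396))]
```

View pics/w1.png

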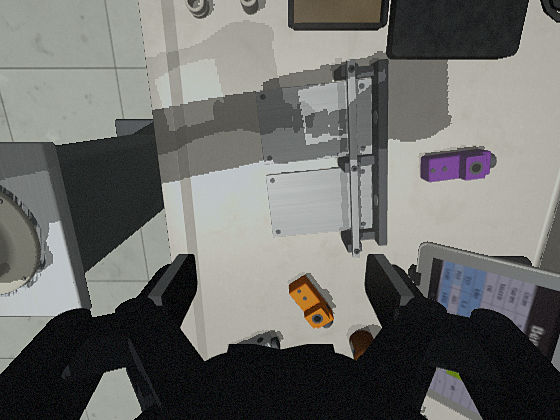

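The gauge shows with its bar running from (352,65) to (357,250) and its end stop near column 378. The plates sit at (310,122), depth about 10.5 mm, and (310,203), depth about 5 mm, so the +y lane is probably the thick one. Next I fit the gauge pose and move to the casting.

Run:
```python
from h import *
C=np.load("w1.npz")["C"]; P=C.reshape(-1,3)
R=P[(P[:,0]>.4)&(P[:,0]<.75)&(P[:,1]>-.03)&(P[:,1]<.3)]
def rect(m,n):
    q=(R[m][:,:2]*1000).astype(np.float32); print(n,len(q),cv2.minAreaRect(q),np.median(q,0)); 
    return q
z=R[:,2]
q=rect((z>.058)&(z<.066),"bar")
vx,vy,x0,y0=cv2.fitLine(q,cv2.DIST_HUBER,0,.01,.01).ravel(); print("bar line",vx,vy,x0,y0,np.degrees(np.arctan2(-vx,vy)))
q=rect((z>.028)&(z<.038)&(R[:,0]>.63),"stop top")
vx,vy,x0,y0=cv2.fitLine(q,cv2.DIST_HUBER,0,.01,.01).ravel(); print("stop line",vx,vy,x0,y0,np.degrees(np.arctan2(-vx,vy)))
for s in [1,-1]:
    m=(z>.0035)&(z<.014)&(R[:,0]<.62)&((R[:,1]-.13)*s>.0)
    rect(m,("plate",s)); print(np.median(z[m]))
```

```text
bar 1585 ((629.044921875, 104.81549072265625), (83.40045166015625, 318.01611328125), 21.984085083007812) [616.08905 149.49203]
bar line 0.10464781 -0.99450934 616.39325 144.93379 -173.99312
stop top 3329 ((698.3825073242188, 150.87086486816406), (103.20674133300781, 297.3707275390625), 0.015449658036231995) [672.696   210.80545]
stop line 0.053191062 0.99858433 674.3431 154.52205 -3.0490623
('plate', 1) 6549 ((552.1697387695312, 190.5203857421875), (129.29432678222656, 128.9552459716797), 5.515443801879883) [553.1844  190.37802]
0.010886346090918098
('plate', -1) 4654 ((557.931884765625, 68.2346420288086), (124.44284057617188, 123.82298278808594), 0.25844839215278625) [560.5923   67.64775]
0.005939088036579998
```

Request:
{"api": "step_arm", "payload": {
  "increments": [
    {"claw": 1, "xyz": [-0.01, 0.06, 0.01], "rotation": [0, 0, 0]},
    {"claw": 1, "xyz": [-0.02, 0.12, 0.02], "rotation": [0, 0, 0]},
    {"claw": 1, "xyz": [-0.03, 0.18, 0.04], "rotation": [0, 0, 0]},
    {"claw": 1, "xyz": [-0.04, 0.24, 0.06], "rotation": [0, 0, 0]},
    {"claw": 1, "xyz": [-0.05, 0.3, 0.08], "rotation": [0, 0, 0]},
    {"claw": 1, "xyz": [-0.05, 0.35, 0.08], "rotation": [0, 0, 0]},
    {"claw": 1, "xyz": [-0.05, 0.37, 0.08], "rotation": [0, 0, 0]},
    {"claw": 1, "xyz": [-0.05, 0.37, 0.08], "rotation": [0, 0, 0]},
    {"claw": 1, "xyz": [-0.05, 0.37, 0.08], "rotation": [0, 0, 0]}
  ]
}}

```text
time_s: 3.02
tcp_pos: [0.4704, -0.2389, 0.2316]
eef_rot: [[1.0, 0.001, 0.001], [0.001, -1.0, 0.0], [0.001, -0.0, -1.0]]
wrist_force: [0.3, 0.9, 0.6]
gripper_width: 0.0855
```

Run:
```python
from h import *
p=shot("wrist"); cv2.imwrite("pics/w2.png",p["frame"]); C=cloud(p); np.savez("w2.npz",C=C,f=p["frame"])
for r in nets.regions_of(p,"casting"):
    m=r["region"]&(C[...,2]>.02)&(C[...,2]<.06); q=C[m]; vv,uu=np.nonzero(m)
    if len(q)<50: continue
    print(round(r["p"],2),len(q),uu.mean(),vv.mean(),np.median(p["frame"][m],0),cv2.minAreaRect((q[:,:2]*1000).astype(np.float32)))
    b=q[q[:,2]>.040]
    if len(b)>20: print(" boss",np.median(b,0),cv2.minAreaRect((b[:,:2]*1000).astype(np.float32)))
    l=q[(q[:,2]>.026)&(q[:,2]<.034)]
    if len(l)>20: print(" body",np.median(l,0),cv2.minAreaRect((l[:,:2]*1000).astype(np.float32)))
```

```text
0.97 3399 374.66313621653427 66.75728155339806 [ 44. 101. 174.] ((575.0270385742188, -119.37513732910156), (36.900421142578125, 99.80875396728516), 35.135711669921875)
 boss [ 0.57908436 -0.12618811  0.04590219] ((579.7342529296875, -125.77135467529297), (34.45389175415039, 28.081573486328125), 35.217830657958984)
 body [ 0.56385257 -0.1038813   0.02968886] ((575.0509033203125, -119.20864868164062), (36.46918487548828, 99.6031494140625), 35.427589416503906)
0.67 1901 303.8079957916886 281.6280904786954 [ 47. 174. 180.] ((500.00469970703125, -385.57501220703125), (99.91888427734375, 36.2975959777832), 17.34859275817871)
 boss [ 0.49230942 -0.38609105  0.04599772] ((492.6888732910156, -388.52813720703125), (28.17626190185547, 35.021968841552734), 17.4783992767334)
 body [ 0.51611826 -0.37934676  0.02984306] ((500.2000732421875, -385.4134826660156), (99.45050811767578, 35.79541778564453), 17.35220718383789)
0.64 2421 278.2061131763734 164.8409748038001 [187. 184. 179.] ((467.9617614746094, -223.93096923828125), (99.93196105957031, 36.384437561035156), 24.930395126342773)
 boss [ 0.48425702 -0.21621536  0.04594848] ((484.1412048339844, -216.7023468017578), (27.921945571899414, 34.14672088623047), 24.487668991088867)
 body [ 0.45268977 -0.22879126  0.02976008] ((467.9508972167969, -224.19247436523438), (99.5440902709961, 36.16341018676758), 24.450366973876953)
0.64 732 441.2745901639344 150.47267759562843 [41. 50. 62.] ((658.0049438476562, -207.6028289794922), (45.38996124267578, 21.248367309570312), 82.56249237060547)
 boss [ 0.65210922 -0.20452479  0.04831398] ((657.813232421875, -207.93447875976562), (44.93052673339844, 20.967426300048828), 83.3155746459961)
 body [ 0.65103247 -0.20332868  0.03003436] ((656.8333129882812, -204.933349609375), (44.02350997924805, 16.814544677734375), 72.47821807861328)
```

View pics/w2.png

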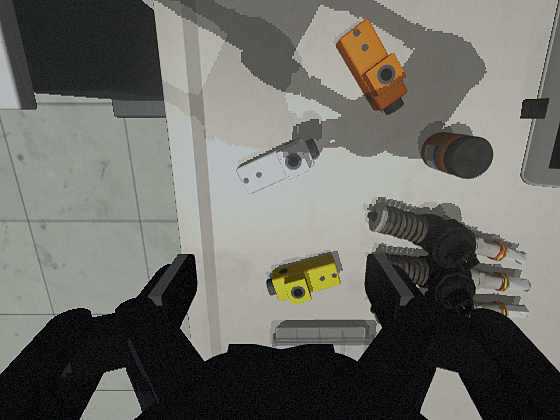

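The silver casting is at pixel (278,165) with its nose up-right near (312,150). Its origin is about (0.468,-0.224) with yaw 24.5°, and the boss front sits at about +32 mm. Next I refine the gauge pose.

Run:
```python
from h import *
C=np.load("w1.npz")["C"]; P=C[:260].reshape(-1,3)
def fit(m,n):
    q=P[m][:,:2]*1000
    for _ in range(4):
        a,b=np.polyfit(q[:,1],q[:,0],1); e=q[:,0]-a*q[:,1]-b; q=q[abs(e)<max(6,2*np.std(e)*.8)]
    print(n,len(q),"x at y=130:",a*130+b,"yaw",-np.degrees(np.arctan(a)),"res",np.std(e),"y",q[:,1].min(),q[:,1].max(), "x-extent",np.percentile(e,[3,97]))
x,y,z=P.T; box=(y>-.02)&(y<.28)
fit(box&(x>.59)&(x<.66)&(z>.061)&(z<.066),"bar")
fit(box&(x>.64)&(x<.70)&(z>.031)&(z<.037),"stop")
for n,lo,hi in [("hi",.008,.0135),("lo",.0035,.0080)]:
    m=(z>lo)&(z<hi)&(x>.47)&(x<.60)&(y>0)&(y<.26)
    q=P[m][:,:2]*1000
    H=np.zeros((400,400),np.uint8); 
    for a,b in q: H[int(b)+20,int(a)-400]=255
    H=cv2.morphologyEx(H,cv2.MORPH_CLOSE,np.ones((5,5)));H=cv2.morphologyEx(H,cv2.MORPH_OPEN,np.ones((7,7)))
    c=max(cv2.findContours(H,0,2)[0],key=cv2.contourArea); r=cv2.minAreaRect(c); bx=cv2.boxPoints(r)+[400,-20]; print(n,r[1:],bx.tolist())
```

```text
bar 1457 x at y=130: 618.181059340014 yaw 5.805743268185579 res 3.0031866098284175 y -3.0906061623293124 265.91617395685387 x-extent [-4.59694739  4.95435197]
stop 1584 x at y=130: 666.4937498018451 yaw 5.640398999289348 res 3.4816739193838115 y 2.1802926704123093 270.78209577258485 x-extent [-5.39714895  5.7283852 ]
hi ((116.87335968017578, 106.69509887695312), 5.5275397300720215) [[482.4969177246094, 233.53196716308594], [492.77423095703125, 127.33299255371094], [609.1041259765625, 138.59071350097656], [598.8268127441406, 244.7896728515625]]
lo ((104.66287231445312, 106.34129333496094), 5.946863651275635) [[494.73509216308594, 109.74324035644531], [505.75270080566406, 3.974231719970703], [609.8523101806641, 14.817947387695312], [598.8347015380859, 120.58695983886719]]
```

Request:
{"api": "step_arm", "payload": {
  "increments": [
    {"claw": 1, "xyz": [-0.01, -0.001, 0.02], "rotation": [0, 0, 10]},
    {"claw": 1, "xyz": [-0.02, -0.001, 0.04], "rotation": [0, 0, 20]},
    {"claw": 1, "xyz": [-0.03, -0.001, 0.06], "rotation": [0, 0, 30]},
    {"claw": 1, "xyz": [-0.0324, -0.001, 0.08], "rotation": [0, 0, 40]},
    {"claw": 1, "xyz": [-0.0324, -0.001, 0.1], "rotation": [0, 0, 50]},
    {"claw": 1, "xyz": [-0.0324, -0.001, 0.12], "rotation": [0, 0, 60]},
    {"claw": 1, "xyz": [-0.0324, -0.001, 0.13], "rotation": [0, 0, 65.5]},
    {"claw": 1, "xyz": [-0.0324, -0.001, 0.13], "rotation": [0, 0, 65.5]},
    {"claw": 1, "xyz": [-0.0324, -0.001, 0.13], "rotation": [0, 0, 65.5]},
    {"claw": 1, "xyz": [-0.0324, -0.001, 0.13], "rotation": [0, 0, 65.5]}
  ]
}}

```text
time_s: 4.38
tcp_pos: [0.4381, -0.239, 0.1022]
eef_rot: [[0.416, -0.909, 0.001], [-0.909, -0.416, -0.001], [0.001, -0.001, -1.0]]
wrist_force: [-0.3, 0.1, -0.1]
gripper_width: 0.0855
```

Run:
```python
from h import *
s=observe(); print(s["tcp_pos"],s["joints"])
p=shot("wrist"); cv2.imwrite("pics/w3.png",p["frame"]); C=cloud(p)
R=np.array(s["eef_rot"]);t=np.array(s["tcp_pos"])
for r in nets.regions_of(p,"casting")[:2]:
    m=r["region"]&(C[...,2]>.02)&(C[...,2]<.06); q=C[m]
    b=q[q[:,2]>.040]; l=q[(q[:,2]>.026)&(q[:,2]<.034)]
    print(r["p"],len(q),cv2.minAreaRect((q[:,:2]*1000).astype(np.float32)))
    for n,g in (("boss",b),("body",l)):
        if len(g)>20:
            T=(g-t)@R; print(n,cv2.minAreaRect((T[:,:2]*1000).astype(np.float32)))
```

```text
[ 0.43808815 -0.23897046  0.10223358] [-5.67550393e-01 -1.71613399e-01  1.71470826e+00 -7.42780236e-06
  1.59694854e+00  5.74067560e-01]
0.96 6476 ((500.44110107421875, -385.8226318359375), (99.6202163696289, 37.680564880371094), 17.445556640625)
boss ((158.29000854492188, 12.359773635864258), (35.74867248535156, 28.329925537109375), 6.387209892272949)
body ((159.33380126953125, 4.38470458984375), (37.67401123046875, 99.45890808105469), 7.228214263916016)
0.86 5774 ((468.1919860839844, -223.92832946777344), (99.40293884277344, 36.04031753540039), 24.504241943359375)
boss ((-1.3111572265625, -51.32282257080078), (33.928855895996094, 27.697816848754883), 0.20068621635437012)
body ((-1.157867431640625, -33.46147918701172), (35.95505905151367, 99.20777893066406), 0.27510881423950195)
```

View pics/w3.png

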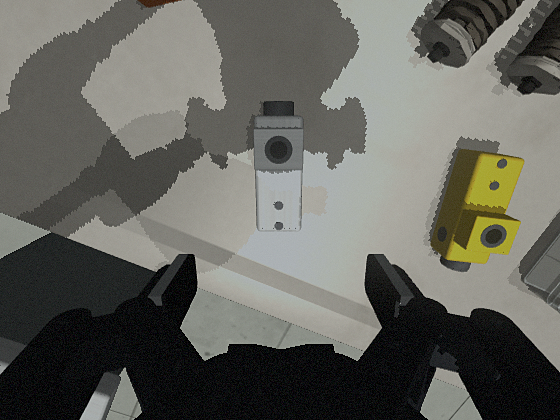

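The silver casting is centred between the fingers, its body at (278,175) and its nose up at (278,108), with an offset of about 1 mm. Now I descend and grip.

Request:
{"api": "step_arm", "payload": {
  "increments": [
    {"claw": 1, "xyz": [-0.001, 0, 0.03], "rotation": [0, 0, 0]},
    {"claw": 1, "xyz": [-0.001, 0, 0.06], "rotation": [0, 0, 0]},
    {"claw": 1, "xyz": [-0.001, 0, 0.085], "rotation": [0, 0, 0]},
    {"claw": 1, "xyz": [-0.001, 0, 0.096], "rotation": [0, 0, 0]},
    {"claw": 1, "xyz": [-0.001, 0, 0.0985], "rotation": [0, 0, 0]},
    {"claw": 0, "xyz": [-0.001, 0, 0.0985], "rotation": [0, 0, 0]},
    {"claw": -0.6, "xyz": [-0.001, 0, 0.0985], "rotation": [0, 0, 0]},
    {"claw": -0.6, "xyz": [-0.001, 0, 0.0985], "rotation": [0, 0, 0]},
    {"claw": -0.6, "xyz": [-0.001, 0, 0.0985], "rotation": [0, 0, 0]},
    {"claw": -0.6, "xyz": [-0.001, 0, 0.0985], "rotation": [0, 0, 0]},
    {"claw": -0.6, "xyz": [-0.001, 0, 0.0985], "rotation": [0, 0, 0]},
    {"claw": -0.6, "xyz": [-0.001, 0, 0.0985], "rotation": [0, 0, 0]}
  ],
  "grip_force": 50
}}

```text
time_s: 5.98
tcp_pos: [0.4378, -0.2384, 0.0039]
eef_rot: [[0.415, -0.91, 0.001], [-0.91, -0.415, -0.001], [0.001, -0.001, -1.0]]
wrist_force: [-0.8, 0.7, 6.2]
gripper_width: 0.0348
```

Request:
{"api": "step_arm", "payload": {
  "increments": [
    {"claw": -0.6, "xyz": [0, 0, -0.02], "rotation": [0, 0, 0]},
    {"claw": -0.6, "xyz": [0, 0, -0.05], "rotation": [0, 0, 0]},
    {"claw": -0.6, "xyz": [-0.015, -0.01, -0.08], "rotation": [0, 0, 0]},
    {"claw": -0.6, "xyz": [-0.05, -0.033, -0.09], "rotation": [0, 0, 2]},
    {"claw": -0.6, "xyz": [-0.09, -0.06, -0.09], "rotation": [0, 0, 4]},
    {"claw": -0.6, "xyz": [-0.13, -0.087, -0.09], "rotation": [0, 0, 7]},
    {"claw": -0.6, "xyz": [-0.17, -0.114, -0.09], "rotation": [0, 0, 10]},
    {"claw": -0.6, "xyz": [-0.21, -0.141, -0.09], "rotation": [0, 0, 12]},
    {"claw": -0.6, "xyz": [-0.25, -0.168, -0.09], "rotation": [0, 0, 14]},
    {"claw": -0.6, "xyz": [-0.29, -0.195, -0.09], "rotation": [0, 0, 16]},
    {"claw": -0.6, "xyz": [-0.325, -0.218, -0.09], "rotation": [0, 0, 18]},
    {"claw": -0.6, "xyz": [-0.345, -0.231, -0.09], "rotation": [0, 0, 18.8]},
    {"claw": -0.6, "xyz": [-0.3544, -0.2378, -0.09], "rotation": [0, 0, 18.8]},
    {"claw": -0.6, "xyz": [-0.3544, -0.2378, -0.09], "rotation": [0, 0, 18.8]},
    {"claw": -0.6, "xyz": [-0.3544, -0.2378, -0.09], "rotation": [0, 0, 18.8]}
  ]
}}

```text
time_s: 7.85
tcp_pos: [0.5065, 0.182, 0.0925]
eef_rot: [[0.099, -0.995, -0.001], [-0.995, -0.099, -0.001], [0.001, 0.001, -1.0]]
wrist_force: [-0.3, -0.0, -3.9]
gripper_width: 0.0353
```

Run:
```python
from h import *
s=observe(); print(s["time_s"],s["tcp_pos"],s["wrist_force"],s["gripper_width"])
p=shot("wrist"); cv2.imwrite("pics/w4.png",p["frame"]); C=cloud(p)
R=np.array(s["eef_rot"]);t=np.array(s["tcp_pos"])
for r in nets.regions_of(p,"casting")[:1]:
    m=r["region"]&(abs(C[...,2]-t[2]-.04)<.02); T=(C[m]-t)@R*1000
    for n,lo,hi in (("boss",-48,-38),("body",-32,-22)):
        g=T[(T[:,2]>lo)&(T[:,2]<hi)]
        if len(g)>20: print(n,np.median(g[:,2]),cv2.minAreaRect(g[:,:2].astype(np.float32)), g[:,1].min())
P=C[:260].reshape(-1,3); x,y,z=P.T
for nm,x0,x1,lo,hi in (("bar",.59,.66,.061,.066),("stop",.64,.70,.031,.037)):
    q=P[(y>-.02)&(y<.28)&(x>x0)&(x<x1)&(z>lo)&(z<hi)][:,:2]*1000
    for _ in range(4):
        a,b=np.polyfit(q[:,1],q[:,0],1); e=q[:,0]-a*q[:,1]-b; q=q[abs(e)<6]
    print(nm,len(q),a*130+b,-np.degrees(np.arctan(a)),q[:,1].min(),q[:,1].max())
```

```text
7.85 [0.50650141 0.1819854  0.0924703 ] [-0.30711904 -0.03583229 -3.90134149] 0.035267075795029496
boss -41.877014341841985 ((0.027982711791992188, -51.56124496459961), (28.44416618347168, 34.265724182128906), 89.31988525390625) -65.95198591728419
body -25.75029929103952 ((0.1468067169189453, -33.85382080078125), (99.8128662109375, 36.16057586669922), 89.57360076904297) -83.74205181969499
bar 8449 618.3053399840519 5.767016805567618 41.23071754879867 266.58929566770286Traceback (most recent call last):
  File "<stdin>", line 14, in <module>
    raise TypeError("expected non-empty vector for x")
TypeError: expected non-empty vector for x
```

View pics/w4.png

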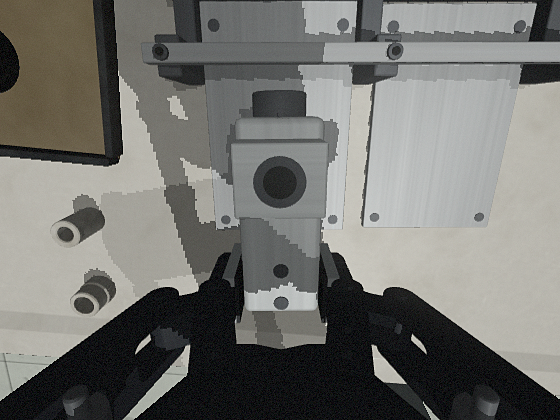

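The casting is held straight, nose up at (279,103), above the left (+y, thicker-looking) lane. Its underside is 4.1 mm below the TCP, and the bar is level at row 50. Now I lower it.

Request:
{"api": "step_arm", "payload": {
  "increments": [
    {"claw": -0.6, "xyz": [0, 0, 0.03], "rotation": [0, 0, 0]},
    {"claw": -0.6, "xyz": [0, 0, 0.055], "rotation": [0, 0, 0]},
    {"claw": -0.6, "xyz": [0, 0, 0.069], "rotation": [0, 0, 0]},
    {"claw": -0.6, "xyz": [0, 0, 0.074], "rotation": [0, 0, 0]},
    {"claw": -0.6, "xyz": [0, 0, 0.075], "rotation": [0, 0, 0]},
    {"claw": -0.6, "xyz": [0, 0, 0.076], "rotation": [0, 0, 0]},
    {"claw": -0.6, "xyz": [0, 0, 0.076], "rotation": [0, 0, 0]}
  ]
}}

```text
time_s: 8.82
tcp_pos: [0.5071, 0.1832, 0.0176]
eef_rot: [[0.099, -0.995, 0.001], [-0.995, -0.099, 0.0], [-0.0, -0.001, -1.0]]
wrist_force: [0.2, -0.1, -2.8]
gripper_width: 0.0349
```

Request:
{"api": "step_arm", "payload": {
  "increments": [
    {"claw": -0.6, "xyz": [0, 0, 0.001], "rotation": [0, 0, 0]},
    {"claw": -0.6, "xyz": [0, 0, 0.002], "rotation": [0, 0, 0]},
    {"claw": -0.6, "xyz": [0, 0, 0.0025], "rotation": [0, 0, 0]},
    {"claw": -0.6, "xyz": [0, 0, 0.0025], "rotation": [0, 0, 0]}
  ]
}}

```text
time_s: 9.32
tcp_pos: [0.5067, 0.1831, 0.0149]
eef_rot: [[0.099, -0.995, 0.0], [-0.995, -0.099, 0.0], [-0.0, -0.0, -1.0]]
wrist_force: [-3.6, -0.7, 2.1]
gripper_width: 0.0348
```

On the floor (about 11 mm, 6 N). Now I slide towards the bar.

Request:
{"api": "step_arm", "payload": {
  "increments": [
    {"claw": -0.6, "xyz": [0, -0.005, 0], "rotation": [0, 0, 0]},
    {"claw": -0.6, "xyz": [0, -0.01, 0], "rotation": [0, 0, 0]},
    {"claw": -0.6, "xyz": [0, -0.015, 0], "rotation": [0, 0, 0]},
    {"claw": -0.6, "xyz": [0, -0.02, 0], "rotation": [0, 0, 0]},
    {"claw": -0.6, "xyz": [0, -0.025, 0], "rotation": [0, 0, 0]},
    {"claw": -0.6, "xyz": [0, -0.029, 0], "rotation": [0, 0, 0]},
    {"claw": -0.6, "xyz": [0, -0.03, 0], "rotation": [0, 0, 0]},
    {"claw": -0.6, "xyz": [0, -0.031, 0], "rotation": [0, 0, 0]},
    {"claw": -0.6, "xyz": [0, -0.031, 0], "rotation": [0, 0, 0]}
  ]
}}

```text
time_s: 10.45
tcp_pos: [0.5379, 0.1862, 0.0149]
eef_rot: [[0.099, -0.995, 0.0], [-0.995, -0.099, 0.0], [-0.0, -0.0, -1.0]]
wrist_force: [-3.9, -0.8, 4.7]
gripper_width: 0.0351
```

Request:
{"api": "step_arm", "payload": {
  "increments": [
    {"claw": -0.6, "xyz": [0, -0.001, 0], "rotation": [0, 0, 0]},
    {"claw": -0.6, "xyz": [0, -0.002, 0], "rotation": [0, 0, 0]},
    {"claw": -0.6, "xyz": [0, -0.003, 0], "rotation": [0, 0, 0]},
    {"claw": -0.6, "xyz": [0, -0.003, 0], "rotation": [0, 0, 0]}
  ]
}}

```text
time_s: 10.95
tcp_pos: [0.5409, 0.1865, 0.0149]
eef_rot: [[0.099, -0.995, 0.0], [-0.995, -0.099, 0.0], [-0.0, -0.0, -1.0]]
wrist_force: [-4.1, -0.0, 5.8]
gripper_width: 0.035
```

Request:
{"api": "step_arm", "payload": {
  "increments": [
    {"claw": -0.6, "xyz": [0, -0.0005, 0], "rotation": [0, 0, 0]},
    {"claw": -0.6, "xyz": [0, -0.001, 0], "rotation": [0, 0, 0]},
    {"claw": -0.6, "xyz": [0, -0.0015, 0], "rotation": [0, 0, 0]},
    {"claw": -0.6, "xyz": [0, -0.0015, 0], "rotation": [0, 0, 0]}
  ]
}}

```text
time_s: 11.45
tcp_pos: [0.5419, 0.1866, 0.0149]
eef_rot: [[0.099, -0.995, -0.001], [-0.995, -0.099, 0.0], [-0.0, 0.001, -1.0]]
wrist_force: [-6.2, -0.2, 7.2]
gripper_width: 0.0355
```

Request:
{"api": "step_arm", "payload": {
  "increments": [
    {"claw": -0.6, "xyz": [0, -0.0005, 0], "rotation": [0, 0, 0]},
    {"claw": -0.6, "xyz": [0, -0.001, 0], "rotation": [0, 0, 0]},
    {"claw": -0.6, "xyz": [0, -0.001, 0], "rotation": [0, 0, 0]}
  ]
}}

```text
time_s: 11.82
tcp_pos: [0.542, 0.1866, 0.0149]
eef_rot: [[0.099, -0.995, -0.003], [-0.995, -0.099, -0.0], [0.0, 0.003, -1.0]]
wrist_force: [-11.8, -1.2, 9.6]
gripper_width: 0.035
```

Contact: no advance, and the force is rising. I press a little more plainly and hold.

Request:
{"api": "step_arm", "payload": {
  "increments": [
    {"claw": -0.6, "xyz": [0, -0.0005, 0], "rotation": [0, 0, 0]},
    {"claw": -0.6, "xyz": [0, -0.0008, 0], "rotation": [0, 0, 0]},
    {"claw": -0.6, "xyz": [0, -0.0008, 0], "rotation": [0, 0, 0]},
    {"claw": -0.6, "xyz": [0, -0.0008, 0], "rotation": [0, 0, 0]},
    {"claw": -0.6, "xyz": [0, -0.0008, 0], "rotation": [0, 0, 0]},
    {"claw": -0.6, "xyz": [0, -0.0008, 0], "rotation": [0, 0, 0]},
    {"claw": -0.6, "xyz": [0, -0.0008, 0], "rotation": [0, 0, 0]}
  ]
}}

```text
time_s: 12.7
tcp_pos: [0.542, 0.1866, 0.0149]
eef_rot: [[0.099, -0.995, -0.005], [-0.995, -0.099, -0.001], [0.0, 0.005, -1.0]]
wrist_force: [-14.0, -2.3, 11.1]
gripper_width: 0.0355
```

Run:
```python
from h import *
s=observe(); p=shot("wrist"); cv2.imwrite("pics/w5.png",p["frame"]); C=cloud(p)
R=np.array(s["eef_rot"]);t=np.array(s["tcp_pos"])
P=C.reshape(-1,3);q=P[(P[:,0]>.50)&(P[:,0]<.625)&(abs(P[:,1]-.19)<.03)]
th=np.radians(5.75);o=np.array([.6183,.1315]);G=(q[:,:2]-o)@np.array([[np.cos(th),-np.sin(th)],[np.sin(th),np.cos(th)]])
for n,lo,hi in (("boss",.053,.0605),("body",.038,.044),("bar",.0615,.066)):
    g=G[(q[:,2]>lo)&(q[:,2]<hi)]; z=q[(q[:,2]>lo)&(q[:,2]<hi)][:,2]
    if len(g): print(n,len(g),np.round(np.percentile(g*1000,[1,50,99],axis=0),1).tolist(),np.median(z))
```

```text
boss 7760 [[-76.0, 39.8], [-19.6, 62.6], [-5.7, 87.6]] 0.05692131975478011
body 7604 [[-84.7, 41.5], [-59.7, 62.3], [9.7, 88.2]] 0.04078527823947453
bar 6780 [[-58.9, 29.2], [-0.0, 59.0], [5.1, 90.9]] 0.06329833533096893
```

View pics/w5.png

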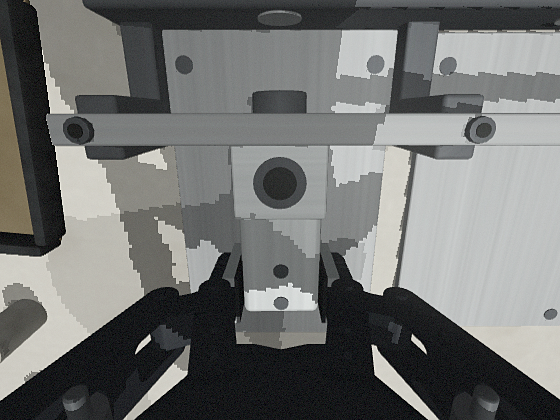

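The boss face is flush with the bar's front edge (row 145, columns 232–327), and the casting is flat. The bar stopped it at origin x ≈ -36.6 mm under about 10 N net. Now I back off and change lanes.

Request:
{"api": "step_arm", "payload": {
  "increments": [
    {"claw": -0.6, "xyz": [0, 0.003, 0], "rotation": [0, 0, 0]},
    {"claw": -0.6, "xyz": [0, 0.01, 0], "rotation": [0, 0, 0]},
    {"claw": -0.6, "xyz": [0, 0.02, 0], "rotation": [0, 0, 0]},
    {"claw": -0.6, "xyz": [0, 0.03, 0], "rotation": [0, 0, 0]},
    {"claw": -0.6, "xyz": [0, 0.042, 0], "rotation": [0, 0, 0]},
    {"claw": -0.6, "xyz": [0, 0.048, -0.005], "rotation": [0, 0, 0]},
    {"claw": -0.6, "xyz": [0, 0.048, -0.025], "rotation": [0, 0, 0]},
    {"claw": -0.6, "xyz": [0.02, 0.048, -0.035], "rotation": [0, 0, 0]},
    {"claw": -0.6, "xyz": [0.055, 0.048, -0.035], "rotation": [0, 0, 0]},
    {"claw": -0.6, "xyz": [0.09, 0.048, -0.035], "rotation": [0, 0, 0]},
    {"claw": -0.6, "xyz": [0.118, 0.042, -0.035], "rotation": [0, 0, 0]},
    {"claw": -0.6, "xyz": [0.1245, 0.0375, -0.03], "rotation": [0, 0, 0]},
    {"claw": -0.6, "xyz": [0.1245, 0.0375, -0.015], "rotation": [0, 0, 0]},
    {"claw": -0.6, "xyz": [0.1245, 0.0375, -0.003], "rotation": [0, 0, 0]},
    {"claw": -0.6, "xyz": [0.1245, 0.0375, 0.001], "rotation": [0, 0, 0]},
    {"claw": -0.6, "xyz": [0.1245, 0.0375, 0.002], "rotation": [0, 0, 0]},
    {"claw": -0.6, "xyz": [0.1245, 0.0375, 0.002], "rotation": [0, 0, 0]}
  ]
}}

```text
time_s: 14.88
tcp_pos: [0.519, 0.0594, 0.0126]
eef_rot: [[0.1, -0.995, 0.001], [-0.995, -0.1, 0.0], [-0.0, -0.001, -1.0]]
wrist_force: [0.0, 0.3, -3.3]
gripper_width: 0.0351
```

Run:
```python
from h import *
s=observe(); print(s["time_s"],s["tcp_pos"],s["wrist_force"])
p=shot("wrist"); cv2.imwrite("pics/w6.png",p["frame"]); C=cloud(p)
R=np.array(s["eef_rot"]);t=np.array(s["tcp_pos"])
for r in nets.regions_of(p,"casting")[:1]:
    m=r["region"]&(abs(C[...,2]-t[2]-.035)<.02); T=(C[m]-t)@R*1000
    for n,lo,hi in (("boss",-48,-38),("body",-32,-22)):
        g=T[(T[:,2]>lo)&(T[:,2]<hi)]
        if len(g)>20: print(n,np.median(g[:,2]),cv2.minAreaRect(g[:,:2].astype(np.float32)))
    b=T[(T[:,2]>-32)&(T[:,2]<-22)]
    A=np.c_[b[:,:2],np.ones(len(b))]; print("slopes",np.linalg.lstsq(A,b[:,2],rcond=None)[0])
o=np.array([.6183,.1315]);th=np.radians(5.75);d=t[:2]-o
print("gauge",d@[np.cos(th),np.sin(th)],d@[-np.sin(th),np.cos(th)])
```

```text
14.875 [0.51895948 0.05940133 0.01262654] [ 0.03859254  0.34427658 -3.34309316]
boss -41.88163278559893 ((0.0032958984375, -51.600563049316406), (28.33359718322754, 34.18235397338867), 89.5517349243164)
body -25.753246159559634 ((0.14911460876464844, -33.95817565917969), (99.58050537109375, 36.04829025268555), 89.61376190185547)
slopes [ 1.00040747e-03 -1.44508707e-02 -2.59862360e+01]
gauge -0.10606411755971189 -0.06178317162690909
```

Request:
{"api": "step_arm", "payload": {
  "increments": [
    {"claw": -0.6, "xyz": [0, 0, 0.001], "rotation": [0, 0, 0]},
    {"claw": -0.6, "xyz": [0, 0, 0.002], "rotation": [0, 0, 0]},
    {"claw": -0.6, "xyz": [0, 0, 0.0026], "rotation": [0, 0, 0]},
    {"claw": -0.6, "xyz": [0, 0, 0.0026], "rotation": [0, 0, 0]}
  ]
}}

```text
time_s: 15.48
tcp_pos: [0.5189, 0.0591, 0.0099]
eef_rot: [[0.099, -0.995, 0.0], [-0.995, -0.099, -0.0], [0.0, -0.0, -1.0]]
wrist_force: [0.0, 0.2, -0.8]
gripper_width: 0.0353
```

Request:
{"api": "step_arm", "payload": {
  "increments": [
    {"claw": -0.6, "xyz": [0, -0.005, 0.0004], "rotation": [0, 0, 0]},
    {"claw": -0.6, "xyz": [0, -0.011, 0.0004], "rotation": [0, 0, 0]},
    {"claw": -0.6, "xyz": [0, -0.017, 0.0004], "rotation": [0, 0, 0]},
    {"claw": -0.6, "xyz": [0, -0.023, 0.0004], "rotation": [0, 0, 0]},
    {"claw": -0.6, "xyz": [0, -0.028, 0.0004], "rotation": [0, 0, 0]},
    {"claw": -0.6, "xyz": [0, -0.032, 0.0004], "rotation": [0, 0, 0]},
    {"claw": -0.6, "xyz": [0, -0.034, 0.0004], "rotation": [0, 0, 0]},
    {"claw": -0.6, "xyz": [0, -0.036, 0.0004], "rotation": [0, 0, 0]},
    {"claw": -0.6, "xyz": [0, -0.038, 0.0004], "rotation": [0, 0, 0]},
    {"claw": -0.6, "xyz": [0, -0.038, 0.0004], "rotation": [0, 0, 0]}
  ]
}}

```text
time_s: 16.73
tcp_pos: [0.5573, 0.0629, 0.0099]
eef_rot: [[0.099, -0.995, 0.001], [-0.995, -0.099, -0.0], [0.0, -0.001, -1.0]]
wrist_force: [-4.3, 0.4, 4.7]
gripper_width: 0.0353
```

Past the bar edge with only friction force. I continue to near the stop (about 25 mm left).

Request:
{"api": "step_arm", "payload": {
  "increments": [
    {"claw": -0.6, "xyz": [0, -0.004, 0], "rotation": [0, 0, 0]},
    {"claw": -0.6, "xyz": [0, -0.009, 0], "rotation": [0, 0, 0]},
    {"claw": -0.6, "xyz": [0, -0.014, 0], "rotation": [0, 0, 0]},
    {"claw": -0.6, "xyz": [0, -0.019, 0], "rotation": [0, 0, 0]},
    {"claw": -0.6, "xyz": [0, -0.022, 0], "rotation": [0, 0, 0]},
    {"claw": -0.6, "xyz": [0, -0.023, 0], "rotation": [0, 0, 0]},
    {"claw": -0.6, "xyz": [0, -0.023, 0], "rotation": [0, 0, 0]}
  ]
}}

```text
time_s: 17.6
tcp_pos: [0.5801, 0.0652, 0.0099]
eef_rot: [[0.099, -0.995, 0.001], [-0.995, -0.099, -0.0], [0.0, -0.001, -1.0]]
wrist_force: [-4.7, -0.5, 5.5]
gripper_width: 0.0352
```

Request:
{"api": "step_arm", "payload": {
  "increments": [
    {"claw": -0.6, "xyz": [0, -0.001, 0], "rotation": [0, 0, 0]},
    {"claw": -0.6, "xyz": [0, -0.002, 0], "rotation": [0, 0, 0]},
    {"claw": -0.6, "xyz": [0, -0.003, 0], "rotation": [0, 0, 0]},
    {"claw": -0.6, "xyz": [0, -0.0035, 0], "rotation": [0, 0, 0]},
    {"claw": -0.6, "xyz": [0, -0.0035, 0], "rotation": [0, 0, 0]}
  ]
}}

```text
time_s: 18.23
tcp_pos: [0.5831, 0.0655, 0.0099]
eef_rot: [[0.099, -0.995, -0.001], [-0.995, -0.099, -0.0], [0.0, 0.001, -1.0]]
wrist_force: [-6.9, -1.0, 7.0]
gripper_width: 0.0355
```

Request:
{"api": "step_arm", "payload": {
  "increments": [
    {"claw": -0.6, "xyz": [0, -0.0005, 0], "rotation": [0, 0, 0]},
    {"claw": -0.6, "xyz": [0, -0.001, 0], "rotation": [0, 0, 0]},
    {"claw": -0.6, "xyz": [0, -0.0015, 0], "rotation": [0, 0, 0]},
    {"claw": -0.6, "xyz": [0, -0.0015, 0], "rotation": [0, 0, 0]}
  ]
}}

```text
time_s: 18.73
tcp_pos: [0.5831, 0.0655, 0.0099]
eef_rot: [[0.099, -0.995, -0.004], [-0.995, -0.099, -0.001], [0.0, 0.004, -1.0]]
wrist_force: [-13.6, -1.4, 10.9]
gripper_width: 0.0352
```

Home: no further advance, the force rose to 13.6 N, and origin x is about -7.8 mm. I ease off, release and lift straight up.

Request:
{"api": "step_arm", "payload": {
  "increments": [
    {"claw": -0.6, "xyz": [0, 0.0008, 0], "rotation": [0, 0, 0]},
    {"claw": -0.4, "xyz": [0, 0.0008, 0], "rotation": [0, 0, 0]},
    {"claw": 0, "xyz": [0, 0.0008, 0], "rotation": [0, 0, 0]},
    {"claw": 0.3, "xyz": [0, 0.0008, 0], "rotation": [0, 0, 0]},
    {"claw": 0.3, "xyz": [0, 0.0008, 0], "rotation": [0, 0, 0]},
    {"claw": 0.3, "xyz": [0, 0.0008, 0], "rotation": [0, 0, 0]},
    {"claw": 0.3, "xyz": [0, 0.0008, -0.01], "rotation": [0, 0, 0]},
    {"claw": 0.3, "xyz": [0, 0.0008, -0.03], "rotation": [0, 0, 0]},
    {"claw": 0.3, "xyz": [0, 0.0008, -0.06], "rotation": [0, 0, 0]},
    {"claw": 0.3, "xyz": [0, 0.01, -0.1], "rotation": [0, 0, 0]},
    {"claw": 0.3, "xyz": [0, 0.03, -0.14], "rotation": [0, 0, 0]},
    {"claw": 0.3, "xyz": [0, 0.03, -0.15], "rotation": [0, 0, 0]},
    {"claw": 0.3, "xyz": [0, 0.03, -0.15], "rotation": [0, 0, 0]}
  ]
}}

```text
time_s: 20.35
tcp_pos: [0.5553, 0.0627, 0.1609]
eef_rot: [[0.099, -0.995, 0.003], [-0.995, -0.099, 0.0], [0.0, -0.003, -1.0]]
wrist_force: [0.2, -0.4, -0.4]
gripper_width: 0.0556
```

Run:
```python
from h import *
s=observe(); p=shot("wrist"); cv2.imwrite("pics/w7.png",p["frame"]); C=cloud(p)
th=np.radians(5.75);o=np.array([.6183,.1315]);M=np.array([[np.cos(th),-np.sin(th)],[np.sin(th),np.cos(th)]])
for r in nets.regions_of(p,"casting")[:1]:
    q=C[r["region"]]
    for n,lo,hi in (("boss",.048,.056),("body",.032,.040)):
        k=q[(q[:,2]>lo)&(q[:,2]<hi)]; g=(k[:,:2]-o)@M*1000
        if len(g): print(n,np.median(k[:,2]),cv2.minAreaRect(g.astype(np.float32)),np.percentile(g,[.5,99.5],axis=0))
P=C.reshape(-1,3);G=(P[:,:2]-o)@M*1000
for n,lo,hi,x0,x1 in (("bar",.061,.066,-15,15),("stop",.032,.036,35,65)):
    k=(P[:,2]>lo)&(P[:,2]<hi)&(G[:,0]>x0)&(G[:,0]<x1)&(abs(G[:,1]+62)<50); print(n,np.percentile(G[k],[1,99],axis=0))
```

```text
boss 0.051986878953877935 ((14.75670051574707, -62.29042434692383), (33.283935546875, 17.977380752563477), 89.95024108886719) [[  5.75893871 -78.79174577]
 [ 23.71255699 -45.71632781]]
body 0.035721013908105365 ((-7.7345428466796875, -62.50950622558594), (35.82425308227539, 99.23583984375), 89.81845092773438) [[-56.8677803  -80.04078262]
 [ 40.33935716 -44.86910956]]
bar [[  -4.25227505 -111.05246238]
 [   5.03028938  -12.86133785]]
stop [[  36.96335449 -110.9588985 ]
 [  55.7394853   -13.14979355]]
```

View pics/w7.png

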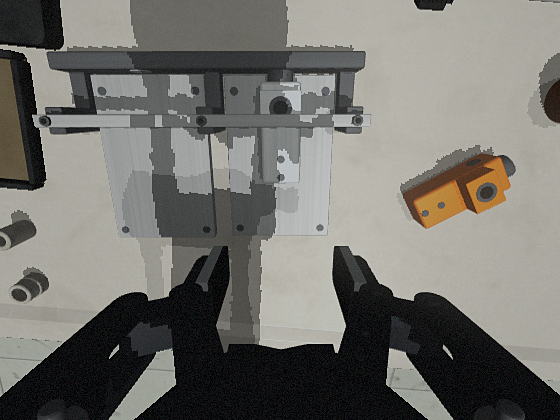

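The casting sits in the right lane with its nose at the stop (column 280, row 72) and its boss under the bar. It is released, flat, and at origin x = -7.7 mm.

```bash
python3 -c "
from h import *
print(hand_in())"
```

```text
the job is handed in; nothing more can be done
None
```

The casting was checked in both lanes, released home against the end stop, and the job is handed in after about 20 s of robot time.

- **Blocking lane:** this is the +y lane, with the 11 mm plate. The bar stopped the boss at gauge x ≈ -37 mm. I held it there for about 1 s at roughly 14 N total, about 10 N of it against the bar and the rest friction. The casting stayed flat.
- **Passing lane:** this is the -y lane, with the 6 mm plate. The casting slid under the bar with only friction (about 5 N). At the stop it no longer advanced and the force rose to about 14 N, so I released it there.
- **Last checks:** the casting's origin is at gauge (-7.7, -62.5) mm, where nose-home is -8 mm. Its yaw is aligned within 0.2°, it sits flat on the floor, and the gripper is clear.
- **Not checked separately:** I never moved the arm near the jar, nut or bush, but did not measure their positions at the end.
- **One odd reading:** the network never identified the nozzle nut by name. I took it to be one of the two small steel parts beside the gauge.

No check failed.

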